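Scrape the last parts off the sloping tray

ROBOT

A 6-joint arm with a two-finger parallel gripper is mounted at the origin on the work surface. World frame = base frame: x ahead of the robot, y to its left, z up, the work surface at z = 0. Lengths are in mm, angles in rad, forces in N, time in s.
With the tool pointing down it reaches from about 250 to 775 mm from the base axis. Payload 4 kg.
Tool frame: the origin (TCP) lies at the very end of the fingers, on their centre line; the grasp point (between the pads) lies bot.grip_depth behind it (bot.grip_depth is the distance from the TCP to the grasp point, in mm); z points along the fingers, y is the line along which they close (so a half turn about z gives the same grasp; the last joint's range is limited). The gripper opens to 85 mm and grips with 20 to 120 N. Pads are 22 mm wide; open, the fingers measure 114 mm over their backs; the gripper's body (76 mm by 85 mm) begins 54 mm behind the grasp point. The pads swing forward as they close: fully open they stand 13 mm farther back than shut.
Start: joints at [1.238, 0.087, 1.371, -0, 1.684, -0.103], TCP at [125.288, 535.556, 231.341] pointing down, gripper open.
Joint ranges: [-3.1, 3.1], [-0.76, 2.03], [0.27, 2.55], [-1.08, 4.22], [0.17, 2.65], [-2.57, 2.57]. Speed limits (rad/s): [2.79, 2.79, 3.14, 3.14, 3.14, 3.14].

INTERFACE

Orientations are given as a unit quaternion [w, x, y, z].
In Python, from plant import bot gives the robot as it stands. The module is installed in compiled form; this text tells all that it offers.
- The arm moves only by the tool move_arm, never from a script. Its argument "deltas" is a list of rows, each a list of 3 entries, a list of its own where there are three numbers: the shift along the tool's x, y, z scaled (see below), then the turn, a rotation vector about the tool's x, y, z scaled (see below), then the gripper command: -1 is shut, 1 is fully open, values between are in proportion. In form: [[[tx, ty, tz], [ax, ay, az], jaw], ...]. A call has 1 to 5 rows; each row is the pose to reach, as a shift and turn from the pose commanded when the call began, along the tool's axes at that moment; what a row does not reach only later rows make up. The controller multiplies each number of a shift by 0.15 m and each number of a turn by 60 degrees. A row lasts 1/8 s, in which the tool goes at most 62.5 mm and 10.7 degrees, less where a joint would pass 70% of its speed; a pose out of reach is approached as far as the arm can. A call with a number of a shift or a turn outside -1 to 1 is refused whole. A call with a gripper value outside its range is refused whole. The fingers move at their own pace and stop on an object; "newtons" is the grip in N (left out, the last holds). Time passes only in rows, so rows that repeat a pose let the fingers close. It gives the time, the measured TCP pose, the force, the opening and the grip force at its end, in the units of the state.
- bot.observe(): the state, without advancing time (a new reading comes with each control period).
- bot.grab_frame(name): name is "scene" or "top"; returns a dict with "color" (384x512x3 uint8, blue, green, red), "range_z" (384x512 float32, mm along the optical axis (not along the pixel's ray), 0 where there is no reading), "fx", "fy", "cx", "cy" (pixels), "position" and "attitude" of the camera in the world. Camera axes: x right, y up, looking along -z (the intrinsics and any distortion apply to the point x, -y, -z); pixel columns grow to the right and rows downward; lengths in mm; the calibration is good to about 2 mm. A picture is of the moment at which its call begins.
- bot.close_job(): hands the job in; it is judged then, once.
Trained networks look in the newest picture that a camera, given by its name, has taken for a name from the list of things; names that differ only in an ending like _2 or _b are one class to them, and where a whole thing is asked for, a point or a joint stands for the part that bears it (a point fixed in the world has none). Each returns a list of dicts, best first, with "confidence" (0 to 1); they miss things now and then, are a little off and sometimes report something else, mostly with a low value. They report only what shows in the picture. A call takes as long as a camera call.
- bot.spot_in(camera, target): "centre" ([column, row] in pixels, amid what is visible of it).
- bot.outline_of(camera, target): "mask" (384x512 bool, what is visible of it) and "centre" ([column, row] in pixels, amid what is visible of it).
The state is a dict: "time_s": time; "joint_pos": joint angles; "qd": joint speeds; "effort": joint torques, N m; "eef_pos": TCP position; "ee_rot": TCP orientation; "ft_force": force on the tool from outside, world axes, zero at the start; "moment": the same for the moment, N m; "finger_gap": finger opening in mm; "gripper_force": force on a finger pad.
Only numpy, scipy, OpenCV 4.12 (cv2) and the standard library are available. Lean on these libraries where they do the work, as an engineer would, in place of code of your own. Each camera call takes 0.05 s, during which the arm holds its last target. There are 200 camera calls.

TASK

Take the flat scraper out of its rest and, with its edge and never with the hand, sweep the hex nut and the round spacer that stick to the floor of the sloping parts tray down over the open lip into the cup below. Then stand the scraper back upright in its rest, as it was, and let go.

Things in the scene. Friction and masses are not known exactly. Their poses are not given: they have to be found in the camera images.
- tray: Fixed aluminium tray tilted 15 degrees. Origin: centre of its floor's upper face, 101 mm above the bench; x straight downhill along the floor, y across, z square to the floor. Floor 200 mm long, 104 wide inside; 3 mm walls rise 22 mm above it on both sides and at the uphill end. The downhill end is an open lip, 75 mm above the bench.
- cup (a point): Centre of the mouth of the level, open, rectangular steel cup fixed below the tray's lip; axes as the tray's. Outside 100 mm long (downhill) by 130 mm wide, walls 3 mm, rim (this height) 58 mm above the bench, inner floor 3 mm. The lip reaches 19 mm in over its uphill wall.
- nut_center (a point): Centre of a bare steel hex nut, 26 mm across, 9 mm thick, 25 g, lying flat on the tray's floor within 45 mm of its centre along x and 22 mm across; held only by friction.
- spacer_center (a point): Centre of a bare steel round spacer disc, 26 mm in diameter, 8 mm thick, 20 g, lying flat on the tray's floor within 45 mm of its centre along x and 22 mm across; held only by friction.
- scraper_grip (a point): Centre of the scraper's wooden handle: 18 mm thick (x), 84 long (y), 40 high (z up). Below it a plastic blade 5 mm thick, 76 wide; its edge lies along y, 90 mm below this point. About 120 g. Stands upright (lean up to 5 degrees) in a fixed steel rest: slot 8 mm wide along y, open-ended, floor 6 mm above the bench, mouth flared to 35 mm at 61 mm above the bench.

How it is judged (in metres and radians):
On the way, in this order (a step that is already met when the one before it is completed fails the run):
1. the scraper's edge is down in the tray, between its walls (z of scraper_grip in the frame of tray between 0.05 and 0.112 m and x of scraper_grip in the frame of tray between -0.14 and 0.1 m and y of scraper_grip in the frame of tray between -0.055 and 0.055 m), for 0.1 s.
2. both the nut and the spacer are in the cup (x of nut_center in the frame of tray between 0.098 and 0.195 m and y of nut_center in the frame of tray between -0.06 and 0.06 m and height (world z) of each of nut_center, spacer_center below 0.05 m and x of spacer_center in the frame of tray between 0.098 and 0.195 m and y of spacer_center in the frame of tray between -0.06 and 0.06 m), for 0.2 s.
At the end, for the whole second after the job is handed in: The nut and the spacer both lie at rest inside the cup, and the scraper stands still in its rest, its handle within 20 mm of where it was at the start and within 11 degrees of upright (all of step 2 and distance of scraper_grip from where it was at the start of the episode below 0.02 m and angle between scraper_grip's own z axis and vertical below 0.2 rad and linear speed of each of scraper, nut, spacer below 0.02 m/s); the robot touches nothing.
It fails at once if the hand or arm pushes the nut or the spacer (over 1 N) (contact force between any of the fingers, the arm and nut above 1 N or contact force between any of the fingers, the arm and spacer above 1 N).
It also fails if it takes over 51 s, if anything falls off the work surface, if the arm or the gripper's body presses on something with over 40 N, if the wrist force passes 120 N, or if a joint passes its speed limit or range.

## Working session

There is one attempt and no reset: what is moved stays moved. The work goes in short steps, Python scripts to look and compute and a tool call to move; the robot and the scene stay as the last step left them, time stands still between calls to the robot, and variables do not carry over. Pictures are saved under pics/ and viewed, at most 10 in all, crops included, and the job is handed in when it is done.

Besides the shell and the picture viewer there is one more tool, called after "Request:" as name(argument=value, ...) on one line, values as JSON. move_arm: Moves the arm, as the interface text tells. Shifts and turns lie within -1 to 1; 1 stands for 0.15 m of shift or 60 degrees of turn. Its arguments: {"type":"object","properties":{"deltas":{"type":"array"},"newtons":{"type":"number"}},"required":["deltas"]}

```bash
mkdir -p pics; cat > h.py <<'E'
import numpy as np,cv2
from scipy.spatial.transform import Rotation as R
from plant import bot
def rot(q): return R.from_quat([q[1],q[2],q[3],q[0]])
def cloud(f):
    z=f["range_z"].astype(float); v,u=np.mgrid[:z.shape[0],:z.shape[1]]
    P=np.stack([(u-f["cx"])/f["fx"]*z,-(v-f["cy"])/f["fy"]*z,-z],-1)
    a=np.array(f["attitude"],float)
    r=rot(a) if a.size==4 else R.from_matrix(a.reshape(3,3))
    W=P@r.as_matrix().T+np.array(f["position"]); W[z<=0]=np.nan
    return W
E
python3 - <<'E'
from h import *
ims=[]
for c in ["scene","top"]:
    f=bot.grab_frame(c); W=cloud(f); np.save(c+".npy",W); im=f["color"].copy()
    print(c,f["position"],f["attitude"],f["fx"])
    for t in ["tray","nut_center","spacer_center","scraper_grip","cup"]:
        for d in bot.outline_of(c,t)[:2]:
            m=d["mask"]; p=W[m]; p=p[~np.isnan(p[:,0])]
            print(t,round(d["confidence"],2),np.round(d["centre"]),np.round(np.median(p,0)) if len(p) else 0,np.round(p.min(0)),np.round(p.max(0)),m.sum())
            cv2.circle(im,tuple(int(x) for x in d["centre"]),2,(0,0,255),-1)
    cv2.imwrite(f"pics/{c}0.png",im)
print(bot.observe(),bot.grip_depth)
E
```

```text
scene [ 859.21831095 -150.40608327  674.03804121] [0.87016744 0.27601354 0.12148445 0.38970076] 386.83142160151397
tray 0.83 [149. 260.] [525. -98.  82.] [ 380. -224.   -5.] [596. 111. 148.] 13364
nut_center 0.82 [122. 253.] [ 503. -121.  111.] [ 486. -135.  104.] [ 515. -108.  116.] 232
spacer_center 0.71 [146. 246.] [505. -87. 101.] [490. -99.  93.] [515. -74. 106.] 179
scraper_grip 0.8 [319. 127.] [490. 358.  91.] [428. 339.  -5.] [528. 491. 115.] 967
cup 0.82 [150. 263.] [525. -97.  81.] [ 365. -226.   -6.] [596.  94. 148.] 13514
top [ 498.10037253  126.67182779 1003.4652219 ] [ 0.71630876  0.01085993 -0.0226884  -0.69732995] 439.73265920710287
tray 0.6 [329. 210.] [505. -58.  90.] [ 405. -204.   -4.] [598.  90. 153.] 7743
nut_center 0.56 [360. 217.] [ 500. -117.  114.] [ 487. -129.   98.] [ 514. -105.  120.] 150
scraper_grip 0.63 [124. 213.] [487. 362. 114.] [447. 343.  -3.] [530. 415. 119.] 597
cup 0.91 [325. 211.] [505. -57.  90.] [ 403. -255.   -4.] [592.  90. 152.] 7835
{'time_s': 0.6, 'joint_pos': array([ 1.23791824e+00,  8.71607776e-02,  1.37069984e+00,  5.37640332e-06,
        1.68359899e+00, -1.03086685e-01]), 'qd': array([-0.00129672, -0.00026031, -0.00112383,  0.00147755, -0.00204846,
       -0.00028888]), 'effort': array([-1.04251438e-03, -3.51450169e+01, -3.13266599e+01, -2.32576531e-04,
        3.66103250e-04,  6.93480430e-06]), 'eef_pos': array([125.2760518 , 535.55656334, 231.36241753]), 'ee_rot': array([1.17784173e-05, 1.14642776e-01, 9.93406779e-01, 6.55265603e-05]), 'ft_force': array([-0.34947459, -0.15855886,  0.06027882]), 'moment': array([-0.03484939, -0.02724835, -0.01316072]), 'gripper_force': 0.0, 'finger_gap': 85.26510884556428} 18.700000000000003
```

View pics/scene0.png

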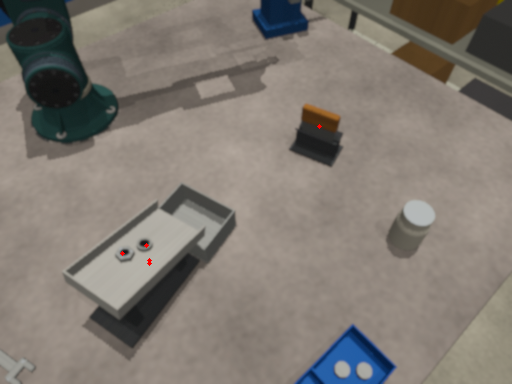

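View pics/top0.png

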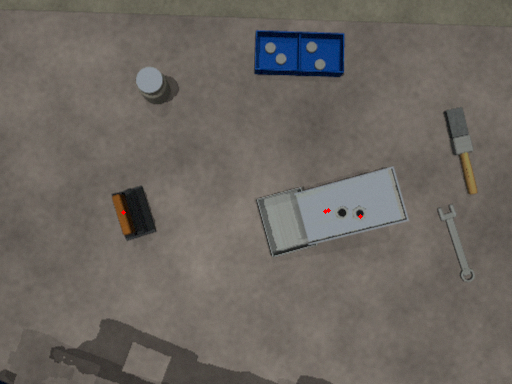

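Scene: tray at left, with nut (122,253) and spacer (146,246); scraper in its rest (319,127). Top: spacer (342,212), nut (360,213), rest (135,212), the handle leaning to its left side. Now the exact frames.

```bash
cat > m.py <<'E'
from h import *
for c in ["scene","top"]:
    W=np.load(c+".npy").reshape(-1,3); W=W[~np.isnan(W[:,0])]
    B=W[(W[:,0]>380)&(W[:,0]<620)&(W[:,1]>-230)&(W[:,1]<40)&(W[:,2]>66)&(W[:,2]<160)]
    rng=np.random.default_rng(0);best=None;bn=0
    for _ in range(500):
        a=B[rng.choice(len(B),3,False)];n=np.cross(a[1]-a[0],a[2]-a[0]);L=np.linalg.norm(n)
        if L<100: continue
        n/=L;n*=np.sign(n[2])
        k=(abs((B-a[0])@n)<2)
        if k.sum()>bn and n[2]>.9: bn=k.sum();best=k
    for it in range(3):
        Q=B[best];c0=Q.mean(0);n=np.linalg.svd(Q-c0)[2][2];n*=np.sign(n[2]);best=abs((B-c0)@n)<2.5
    xa=np.array([0,0,-1])+n*n[2];xa/=np.linalg.norm(xa);ya=np.cross(n,xa)
    q=np.c_[(B[best]-c0)@xa,(B[best]-c0)@ya]
    lo,hi=np.percentile(q,.5,0),np.percentile(q,99.5,0)
    rect=cv2.minAreaRect(q.astype(np.float32))
    o=c0+xa*rect[0][0]+ya*rect[0][1]
    print(c,bn,"tilt",np.degrees(np.arccos(n[2])),"yaw",np.degrees(np.arctan2(xa[1],xa[0])),"rect",rect,"lohi",lo,hi,"origin",o)
    al=(B-c0)@n; w=B[(al>8)&(al<24)]
    qq=np.c_[(w-o)@xa,(w-o)@ya]; print("above-floor pts",np.percentile(qq,[1,50,99],axis=0))
    H=W[(abs(W[:,0]-488)<70)&(abs(W[:,1]-362)<60)]
    for zlo,zhi in [(112,122),(80,112),(55,66)]:
        T=H[(H[:,2]>zlo)&(H[:,2]<zhi)]
        if len(T)>5: print(zlo,len(T),np.round(T.mean(0),1),cv2.minAreaRect(T[:,:2].astype(np.float32)))
E
python3 m.py
```

```text
scene 4999 tilt 15.10156314303939 yaw 106.72272105763645 rect ((6.4427337646484375, -3.9839401245117188), (110.27029418945312, 204.59849548339844), 89.83006286621094) lohi [-95.41786596 -58.24562072] [106.61630491  50.02552036] origin [ 516.18945373 -101.43108388   98.45758619]
above-floor pts [[-102.05297987  -54.56423037]
 [ -26.89473645   12.7347888 ]
 [  97.00627135   56.03149898]]
112 127 [487.2 360.7 112.9] ((486.7779541015625, 360.41046142578125), (81.43632507324219, 15.419519424438477), 19.15001678466797)
80 515 [490.8 356.   98.4] ((486.8712158203125, 361.1387634277344), (83.4337158203125, 20.60645866394043), 19.006755828857422)
55 194 [492.6 356.6  59. ] ((489.8314208984375, 360.7818298339844), (98.45199584960938, 41.7070426940918), 19.80128288269043)
top 3674 tilt 14.947071334464088 yaw 107.35629406505976 rect ((2.8048248291015625, 0.9507789611816406), (104.31066131591797, 200.08384704589844), 89.37765502929688) lohi [-96.32145671 -50.95165503] [101.9597276   52.61698455] origin [514.6048635  -98.3427632  100.89160908]
above-floor pts [[-102.68077929  -55.5766435 ]
 [ -17.03692224   17.36176104]
 [  95.81174615   55.00100912]]
112 350 [485.3 363.4 115.5] ((485.72857666015625, 363.6770324707031), (83.38192749023438, 18.064693450927734), 18.80154800415039)
80 172 [486.9 356.5  98. ] ((484.90374755859375, 363.9436950683594), (82.20537567138672, 19.417362213134766), 19.384355545043945)
55 189 [491.9 352.1  58.5] ((487.986572265625, 364.82763671875), (99.36809539794922, 42.393409729003906), 18.823413848876953)
```

```bash
cat >> h.py <<'E'
def tool(yaw,tilt=0,tiltyaw=107):
    """tool y at yaw (deg), z down, then lean the hand's back towards tiltyaw by tilt deg"""
    a=np.radians(yaw);y=np.array([np.cos(a),np.sin(a),0]);z=np.array([0,0,-1.])
    M=np.c_[np.cross(y,z),y,z]
    b=np.radians(tiltyaw); ax=np.array([-np.sin(b),np.cos(b),0])
    return R.from_rotvec(ax*np.radians(tilt))*R.from_matrix(M)
def chain(wps,start=None):
    s=bot.observe(); p,r=(np.array(s["eef_pos"]),rot(s["ee_rot"])) if start is None else start
    for q,t in wps:
        q=np.array(q,float); d=r.inv().apply(q-p)/150; w=(r.inv()*t).as_rotvec(degrees=True)
        print(np.round(d,3).tolist(),np.round(w/60,3).tolist(),"rows %.1f"%max(np.linalg.norm(q-p)/62.5,np.linalg.norm(w)/10.7))
        p,r=q,t
E
python3 - <<'E'
from h import *
G=[486,362.5]
chain([([245,478,225],tool(88)),([366,420,210],tool(99)),([*G,190],tool(109)),([*G,78],tool(109))])
T=np.load("top.npy").reshape(-1,3);T=T[(abs(T[:,0]-486)<70)&(abs(T[:,1]-362)<60)]
T=T[(T[:,2]>112)&(T[:,2]<122)]
a=np.radians(19);l=T[:,:2]@[np.cos(a),np.sin(a)];n=T[:,:2]@[-np.sin(a),np.cos(a)]
c=np.linalg.lstsq(np.c_[l-l.mean(),n-n.mean(),np.ones(len(l))],T[:,2],rcond=None)[0];print("slope deg",np.degrees(c[:2]))
E
```

```text
[-0.865, -0.192, 0.042] [0.0, 0.0, -0.186] rows 2.1
[-0.82, -0.358, 0.1] [0.0, 0.0, -0.183] rows 2.2
[-0.73, -0.504, 0.133] [0.0, 0.0, -0.167] rows 2.2
[0.0, 0.0, 0.747] [0.0, 0.0, 0.0] rows 1.8
slope deg [0.23679694 1.52597511]
```

Request:
move_arm(deltas=[[[-0.865,-0.192,0.042],[0,0,-0.186],1],[[-0.865,-0.192,0.042],[0,0,-0.186],1],[[-0.865,-0.192,0.042],[0,0,-0.186],1]], newtons=80)

```text
time_s: 0.98
eef_pos: [247.7, 476.4, 224.8]
ee_rot: [0.0, 0.02, 1.0, -0.0]
ft_force: [-0.5, -0.4, 0.4]
finger_gap: 85.6
gripper_force: 0.0
```

Request:
move_arm(deltas=[[[-0.82,-0.358,0.1],[0,0,-0.183],1],[[-0.82,-0.358,0.1],[0,0,-0.183],1],[[-0.82,-0.358,0.1],[0,0,-0.183],1]])

```text
time_s: 1.35
eef_pos: [368.1, 418.6, 209.2]
ee_rot: [-0.0, -0.076, 0.997, -0.0]
ft_force: [0.1, -0.4, 0.2]
finger_gap: 85.0
gripper_force: 0.0
```

Request:
move_arm(deltas=[[[-0.73,-0.504,0.133],[0,0,-0.167],1],[[-0.73,-0.504,0.133],[0,0,-0.167],1],[[-0.73,-0.504,0.133],[0,0,-0.167],1],[[-0.73,-0.504,0.133],[0,0,-0.167],1]])

```text
time_s: 1.85
eef_pos: [485.5, 363.1, 189.8]
ee_rot: [-0.001, -0.165, 0.986, 0.0]
ft_force: [0.1, -0.5, -0.3]
finger_gap: 85.0
gripper_force: 0.0
```

Request:
move_arm(deltas=[[[0,0,0.4],[0,0,0],1],[[0,0,0.6],[0,0,0],1],[[0,0,0.747],[0,0,0],1],[[0,0,0.747],[0,0,0],1],[[0,0,0.747],[0,0,0],0]])

```text
time_s: 2.48
eef_pos: [485.8, 363.9, 79.9]
ee_rot: [0.001, -0.166, 0.986, 0.001]
ft_force: [-0.6, -0.1, -0.1]
finger_gap: 69.8
gripper_force: 0.0
```

```bash
python3 - <<'E'
from h import *
f=bot.grab_frame("scene"); im=f["color"][60:200,240:400]; cv2.imwrite("pics/g1.png",cv2.resize(im,None,fx=4,fy=4))
print(bot.observe()["ft_force"],bot.observe()["finger_gap"])
E
```

```text
[0.25260831 0.44862696 0.24453219] 62.41276001716167
```

View pics/g1.png

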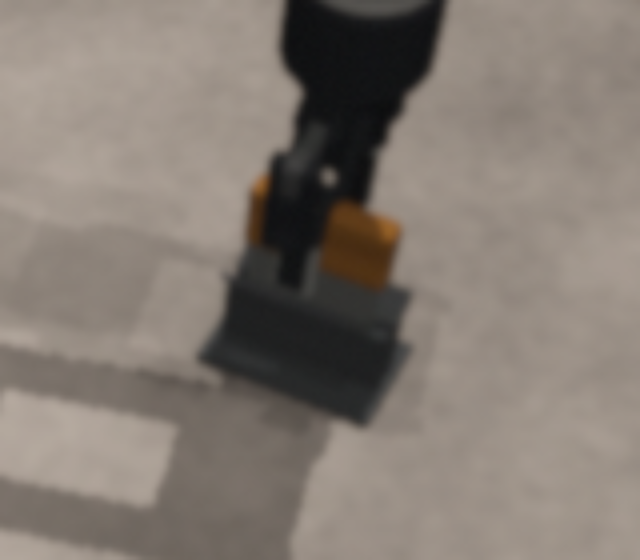

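The fingers straddle the handle (crop ~(310,220)) clear of the rest. Closing.

Request:
move_arm(deltas=[[[0,0,0],[0,0,0],-1],[[0,0,0],[0,0,0],-1],[[0,0,0],[0,0,0],-1],[[0,0,0],[0,0,0],-1],[[0,0,0],[0,0,0],-1]])

```text
time_s: 3.15
eef_pos: [486.6, 362.7, 79.0]
ee_rot: [0.001, -0.165, 0.986, 0.0]
ft_force: [1.1, 0.4, 4.3]
finger_gap: 17.2
gripper_force: 78.1
```

Request:
move_arm(deltas=[[[0,0,0],[0,0,0],-1],[[0,0,0],[0,0,0],-1],[[0,0,0],[0,0,0],-1],[[0,0,0],[0,0,0],-1]])

```text
time_s: 3.65
eef_pos: [486.7, 362.7, 79.0]
ee_rot: [0.001, -0.165, 0.986, 0.0]
ft_force: [-0.0, 0.8, 5.0]
finger_gap: 17.4
gripper_force: 78.1
```

```bash
python3 - <<'E'
from h import *
s=bot.observe();print(s)
np.savez("grasp.npz",p=s["eef_pos"],q=s["ee_rot"])
E
```

```text
{'time_s': 3.65, 'joint_pos': array([ 5.47078502e-01,  2.85658257e-01,  1.44634959e+00,  6.15396208e-05,
        1.40766477e+00, -1.35515070e+00]), 'qd': array([ 0.0002273 ,  0.00106901, -0.00150296,  0.00027332, -0.00026653,
       -0.00180715]), 'effort': array([-6.01184601e-02, -3.85764599e+01, -2.67881960e+01, -6.22629281e-02,
        4.25239757e-02, -6.39589853e-03]), 'eef_pos': array([486.65004643, 362.71071516,  78.98624686]), 'ee_rot': array([ 8.79747362e-04, -1.64954020e-01,  9.86300790e-01,  3.85488956e-04]), 'ft_force': array([-0.02216081,  0.77391495,  4.98507862]), 'moment': array([0.03990305, 0.05102621, 0.05687474]), 'gripper_force': 78.10193181037903, 'finger_gap': 17.44187458574473}
```

```bash
cat >> h.py <<'E'
O=np.array([515,-99,101.]);a=np.radians(107);c,s_=np.cos(np.radians(15)),np.sin(np.radians(15))
XA=np.array([np.cos(a)*c,np.sin(a)*c,-s_]);ZN=np.array([np.cos(a)*s_,np.sin(a)*s_,c]);YA=np.cross(ZN,XA)
def tr(X,Y,h,L=73): return O+XA*X+YA*Y+ZN*(h+L)
TT=tool(107,15)
def intray(p): d=np.array(p)-O; return np.round([d@XA,d@YA,d@ZN],1)
E
python3 - <<'E'
from h import *
g=np.array([486,362.5,78]); t0=tool(109)
end=tr(-60,6,70); print(end,TT.apply([0,0,1]),-ZN)
up=g+[0,0,140]; up2=np.array([486,280,250])
w=[(up,t0)]+[(up+(end-up)*k/4+[0,0,15*(k<4)],tool(109-2*k/4,15*k/4)) for k in range(1,5)]+[(tr(-60,6,20),TT),(tr(-60,6,3),TT)]
chain(w,(g,t0))
E
```

```text
[ 515.38572904 -120.78348455  254.65653587] [ 0.07567137 -0.24750988 -0.96592583] [ 0.07567137 -0.24750988 -0.96592583]
[0.0, 0.0, -0.933] [0.0, 0.0, 0.0] rows 2.2
[0.216, -0.778, -0.161] [0.062, 0.002, 0.008] rows 2.0
[0.209, -0.782, -0.01] [0.062, 0.001, 0.008] rows 1.9
[0.202, -0.782, 0.042] [0.062, 0.001, 0.008] rows 1.9
[0.195, -0.76, 0.191] [0.062, 0.0, 0.008] rows 1.9
[-0.0, -0.0, 0.333] [0.0, 0.0, 0.0] rows 0.8
[-0.0, -0.0, 0.113] [0.0, 0.0, 0.0] rows 0.3
```

Request:
move_arm(deltas=[[[0,0,-0.2],[0,0,0],-1],[[0,0,-0.5],[0,0,0],-1],[[0,0,-0.8],[0,0,0],-1],[[0,0,-0.933],[0,0,0],-1],[[0,0,-0.933],[0,0,0],-1]])

```text
time_s: 4.28
eef_pos: [486.5, 362.6, 219.1]
ee_rot: [0.001, -0.165, 0.986, 0.0]
ft_force: [0.2, 0.1, -0.7]
finger_gap: 17.3
gripper_force: 78.2
```

Request:
move_arm(deltas=[[[0.1,-0.36,-0.08],[0.03,0,0],-1],[[0.216,-0.778,-0.161],[0.062,0.002,0.008],-1],[[0.216,-0.778,-0.161],[0.062,0.002,0.008],-1]])

```text
time_s: 4.65
eef_pos: [493.1, 238.5, 240.7]
ee_rot: [0.003, -0.159, 0.987, -0.033]
ft_force: [0.1, 0.7, -0.5]
finger_gap: 17.0
gripper_force: 78.6
```

Request:
move_arm(deltas=[[[0.1,-0.39,-0.005],[0.03,0,0.004],-1],[[0.209,-0.782,-0.01],[0.062,0.001,0.008],-1],[[0.209,-0.782,-0.01],[0.062,0.001,0.008],-1]])

```text
time_s: 5.03
eef_pos: [500.3, 118.4, 249.4]
ee_rot: [0.008, -0.154, 0.986, -0.064]
ft_force: [0.4, -0.3, -0.7]
finger_gap: 16.8
gripper_force: 78.8
```

Request:
move_arm(deltas=[[[0.1,-0.39,0.021],[0.03,0,0.004],-1],[[0.202,-0.782,0.042],[0.062,0.001,0.008],-1],[[0.202,-0.782,0.042],[0.062,0.001,0.008],-1]])

```text
time_s: 5.4
eef_pos: [508.0, -1.5, 258.6]
ee_rot: [0.013, -0.15, 0.984, -0.096]
ft_force: [-0.3, 0.4, -1.5]
finger_gap: 17.2
gripper_force: 78.9
```

Request:
move_arm(deltas=[[[0.1,-0.38,0.09],[0.03,0,0.004],-1],[[0.195,-0.76,0.191],[0.062,0,0.008],-1],[[0.195,-0.76,0.191],[0.062,0,0.008],-1],[[0.195,-0.76,0.191],[0.062,0,0.008],-1],[[0.195,-0.76,0.191],[0.062,0,0.008],-1]])

```text
time_s: 6.02
eef_pos: [516.1, -118.9, 253.9]
ee_rot: [0.019, -0.149, 0.98, -0.127]
ft_force: [0.2, 1.1, -0.9]
finger_gap: 17.2
gripper_force: 78.9
```

```bash
python3 - <<'E'
from h import *
s=bot.observe();p=s["eef_pos"]; r=rot(s["ee_rot"]); e=r.apply([0,0,73])+p
print(s["time_s"],s["finger_gap"],p,"edge in tray",intray(e),(r.inv()*TT).as_rotvec(degrees=True).round(2))
W=0;f=bot.grab_frame("scene");W=cloud(f)
cv2.imwrite("pics/a1.png",cv2.resize(f["color"][130:360,40:270],None,fx=2.5,fy=2.5))
# blade/handle points in tool frame
for d in bot.outline_of("scene","scraper_grip")[:1]:
    q=W[d["mask"]];q=q[~np.isnan(q[:,0])];q=r.inv().apply(q-p);print(d["confidence"],np.percentile(q,[2,25,50,75,98],axis=0).round(1))
E
```

```text
6.025 17.16650597889236 [ 516.13593745 -118.87859861  253.86201233] edge in tray [-58.    4.6  69.6] [0.2  0.07 0.22]
0.92 [[-40.6  -9.2 -34.7]
 [-32.9  -4.5 -24.4]
 [-17.7  -2.1  19.9]
 [  1.4  -1.5  48. ]
 [ 38.3   7.7  74.8]]
```

View pics/a1.png

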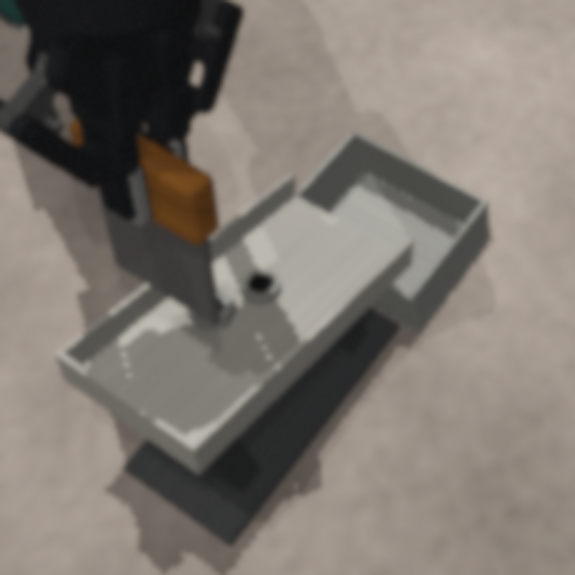

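Blade is upright in the hand, edge ≈ 74 mm beyond the TCP, about 27 mm uphill of the nut (crop (225,312)); spacer at (262,285). Lowering.

Request:
move_arm(deltas=[[[0,0,0.2],[0,0,0],-1],[[0,0,0.33],[0,0,0],-1],[[0,0,0.38],[0,0,0],-1],[[0,0,0.42],[0,0,0],-1],[[0,0,0.43],[0,0,0],-1]])

```text
time_s: 6.75
eef_pos: [520.9, -136.5, 192.3]
ee_rot: [0.02, -0.147, 0.981, -0.128]
ft_force: [0.3, 0.4, -1.2]
finger_gap: 17.1
gripper_force: 78.9
```

```bash
python3 - <<'E'
from h import *
s=bot.observe();p=s["eef_pos"]; r=rot(s["ee_rot"]); e=r.apply([0,0,73])+p
print(s["time_s"],s["ft_force"],"edge in tray",intray(e),(r.inv()*TT).as_rotvec(degrees=True).round(2))
f=bot.grab_frame("scene")
cv2.imwrite("pics/a2.png",cv2.resize(f["color"][200:310,60:220],None,fx=4,fy=4))
E
```

```text
6.75 [ 0.26571142  0.35682716 -1.22717282] edge in tray [-59.8   5.2   5.5] [0.11 0.07 0.08]
```

View pics/a2.png

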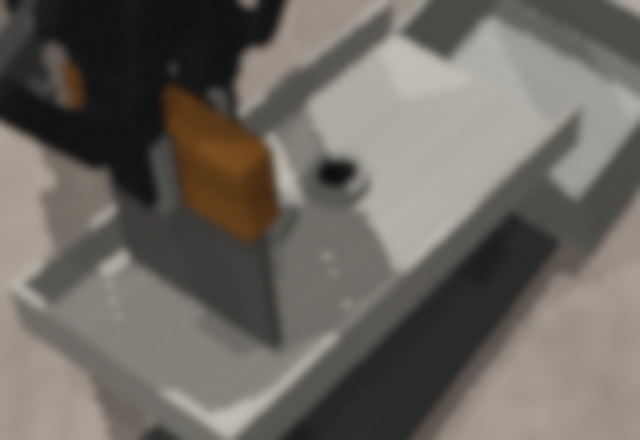

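The edge is just above the floor, uphill of both parts, centred between the walls. Lower a little more and feel for contact.

Request:
move_arm(deltas=[[[0,0,0.01],[0,0,0],-1],[[0,0,0.017],[0,0,0],-1],[[0,0,0.017],[0,0,0],-1]])

```text
time_s: 7.18
eef_pos: [520.8, -137.3, 189.5]
ee_rot: [0.019, -0.147, 0.981, -0.128]
ft_force: [0.3, -0.3, -1.3]
finger_gap: 16.8
gripper_force: 78.9
```

Request:
move_arm(deltas=[[[0,0.07,0],[0,0,0],-1],[[0,0.14,0],[0,0,0],-1],[[0,0.21,0],[0,0,0],-1],[[0,0.28,0],[0,0,0],-1],[[0,0.35,0],[0,0,0],-1]])

```text
time_s: 7.8
eef_pos: [505.7, -88.0, 175.8]
ee_rot: [0.019, -0.147, 0.981, -0.128]
ft_force: [-0.5, -0.5, -0.8]
finger_gap: 16.8
gripper_force: 79.0
```

Request:
move_arm(deltas=[[[0,0.06,0],[0,0,0],-1],[[0,0.12,0],[0,0,0],-1],[[0,0.18,0],[0,0,0],-1],[[0,0.24,0],[0,0,0],-1],[[0,0.24,0],[0,0,0],-1]])

```text
time_s: 8.43
eef_pos: [495.5, -54.9, 166.5]
ee_rot: [0.019, -0.148, 0.981, -0.128]
ft_force: [-0.2, 0.0, -1.2]
finger_gap: 17.2
gripper_force: 79.0
```

```bash
python3 - <<'E'
from h import *
s=bot.observe();p=s["eef_pos"]; r=rot(s["ee_rot"]); e=r.apply([0,0,73])+p
print(s["time_s"],s["ft_force"],"edge in tray",intray(e),(r.inv()*TT).as_rotvec(degrees=True).round(2))
f=bot.grab_frame("scene");im=cv2.resize(f["color"][170:310,60:250],None,fx=2.5,fy=2.5)
f=bot.grab_frame("top");im2=cv2.resize(f["color"][170:270,250:410],None,fx=2.4,fy=2.4)
o=np.zeros((600,480,3),np.uint8);o[:350,:475]=im;o[355:355+240,:384]=im2
cv2.imwrite("pics/a3.png",o)
E
```

```text
8.425 [-0.19029892  0.01301076 -1.18080364] edge in tray [29.4  5.8  2.7] [0.14 0.02 0.13]
```

View pics/a3.png

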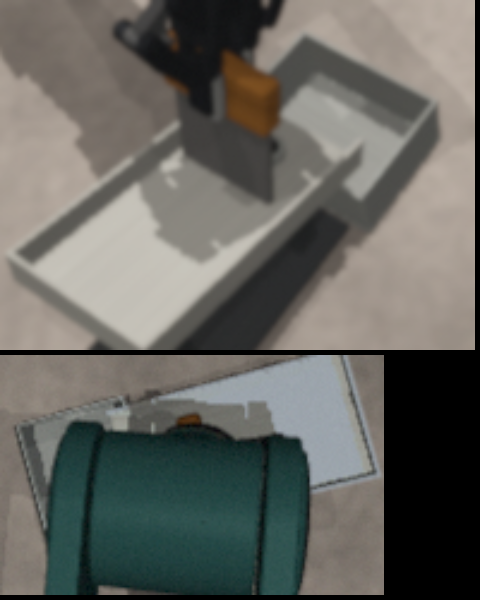

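No part is left behind the blade; one peeks out ahead of it at (275,147). Sweep on past the lip.

Request:
move_arm(deltas=[[[0,0.06,0],[0,0,0],-1],[[0,0.12,0],[0,0,0],-1],[[0,0.18,0],[0,0,0],-1],[[0,0.24,0],[0,0,0],-1],[[0,0.3,0],[0,0,0],-1]])

```text
time_s: 9.15
eef_pos: [482.8, -13.3, 155.0]
ee_rot: [0.019, -0.147, 0.981, -0.128]
ft_force: [-0.3, 0.1, -0.3]
finger_gap: 17.6
gripper_force: 79.0
```

Request:
move_arm(deltas=[[[0,0.06,0],[0,0,0],-1],[[0,0.12,0],[0,0,0],-1],[[0,0.18,0],[0,0,0],-1],[[0,0.24,0],[0,0,0],-1],[[0,0.24,0],[0,0,0],-1]])

```text
time_s: 9.78
eef_pos: [472.4, 19.9, 145.6]
ee_rot: [0.019, -0.148, 0.981, -0.128]
ft_force: [-0.1, 0.2, -1.7]
finger_gap: 17.0
gripper_force: 79.0
```

```bash
python3 - <<'E'
from h import *
s=bot.observe();p=s["eef_pos"]; r=rot(s["ee_rot"]); e=r.apply([0,0,73])+p
print(s["time_s"],s["ft_force"],"edge in tray",intray(e))
f=bot.grab_frame("scene");W=cloud(f);im=cv2.resize(f["color"][170:310,60:250],None,fx=3,fy=3)
for t in ["nut_center","spacer_center"]:
    for d in bot.outline_of("scene",t)[:2]:
        q=W[d["mask"]];q=q[~np.isnan(q[:,0])];print(t,d["confidence"],d["centre"],np.median(q,0).round(),intray(np.median(q,0)))
cv2.imwrite("pics/a4.png",im)
E
```

```text
9.775 [-0.11081264  0.23166739 -1.69616233] edge in tray [110.5   5.9   2.8]
nut_center 0.63 [183.5, 220.2] [456.  15.   8.] [146.1  22.6 -56.7]
```

View pics/a4.png

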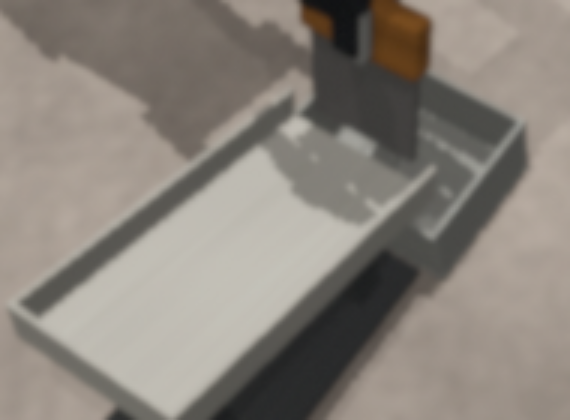

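Tray is empty, the nut lies on the cup floor. Lift away and look in the cup.

```bash
python3 - <<'E'
from h import *
g=np.array([486,362.5,78]);s=bot.observe();p=np.array(s["eef_pos"])
a=p+ZN*90; b=g+[0,0,140]
chain([(a,TT)]+[(a+(b-a)*k/3,tool(107+2*k/3,15-5*k)) for k in (1,2,3)],(p,TT))
E
```

```text
[0.0, -0.0, -0.6] [0.0, 0.0, 0.0] rows 1.4
[-0.251, 0.655, -0.141] [-0.083, -0.0, -0.011] rows 1.7
[-0.259, 0.662, -0.083] [-0.083, -0.001, -0.011] rows 1.7
[-0.266, 0.664, -0.025] [-0.083, -0.002, -0.011] rows 1.7
```

Request:
move_arm(deltas=[[[0,0,-0.2],[0,0,0],-1],[[0,0,-0.45],[0,0,0],-1],[[0,0,-0.6],[0,0,0],-1],[[0,0,-0.6],[0,0,0],-1]])

```text
time_s: 10.42
eef_pos: [467.2, 41.5, 235.4]
ee_rot: [0.022, -0.147, 0.981, -0.128]
ft_force: [-0.3, -0.6, -1.4]
finger_gap: 17.1
gripper_force: 79.0
```

Request:
move_arm(deltas=[[[-0.12,0.33,-0.07],[-0.04,0,-0.005],-1],[[-0.251,0.655,-0.141],[-0.083,0,-0.011],-1],[[-0.251,0.655,-0.141],[-0.083,0,-0.011],-1]])

```text
time_s: 10.8
eef_pos: [472.2, 149.9, 225.9]
ee_rot: [0.011, -0.155, 0.984, -0.085]
ft_force: [-0.2, 0.5, -1.7]
finger_gap: 16.9
gripper_force: 78.9
```

Request:
move_arm(deltas=[[[-0.13,0.33,-0.04],[-0.04,0,-0.005],-1],[[-0.259,0.662,-0.083],[-0.083,-0.001,-0.011],-1],[[-0.259,0.662,-0.083],[-0.083,-0.001,-0.011],-1]])

```text
time_s: 11.18
eef_pos: [478.8, 256.1, 221.2]
ee_rot: [0.004, -0.161, 0.986, -0.043]
ft_force: [-0.2, -0.8, -1.1]
finger_gap: 16.8
gripper_force: 79.0
```

```bash
python3 - <<'E'
from h import *
f=bot.grab_frame("scene");im=cv2.resize(f["color"][170:310,60:250],None,fx=3,fy=3)
for c in ["scene","top"]:
  W=cloud(bot.grab_frame(c))
  for t in ["nut_center","spacer_center"]:
    for d in bot.outline_of(c,t)[:2]:
        q=W[d["mask"]];q=q[~np.isnan(q[:,0])];print(c,t,d["confidence"],d["centre"],np.median(q,0).round(),intray(np.median(q,0)))
cv2.imwrite("pics/a5.png",im)
s=bot.observe();print(s["time_s"],s["eef_pos"])
chain([([486,362.5,218],tool(109))])
E
```

```text
top nut_center 0.65 [285.2, 233.8] [458.  16.  12.] [145.3  21.3 -53.7]
top spacer_center 0.4 [283.7, 216.8] [487.  20.  11.] [140.9  -7.5 -55.3]
11.525 [479.10558895 254.26487191 223.42498319]
[-0.27, 0.671, -0.022] [-0.082, -0.003, -0.012] rows 1.7
```

View pics/a5.png

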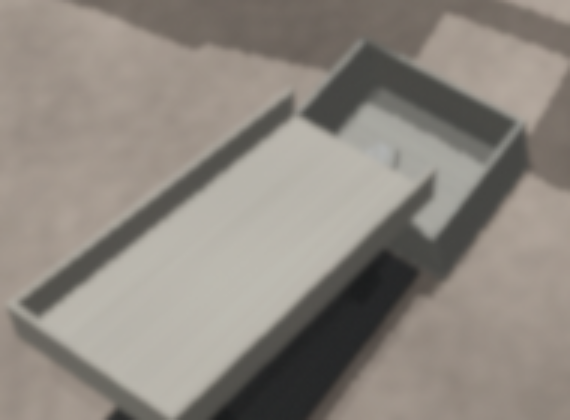

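Both parts lie in the cup (top camera x≈141–145, z≈11; one visible at (385,155)), tray empty. Back to the rest.

Request:
move_arm(deltas=[[[-0.13,0.33,-0.01],[-0.04,0,-0.006],-1],[[-0.27,0.671,-0.022],[-0.082,-0.003,-0.012],-1],[[-0.27,0.671,-0.022],[-0.082,-0.003,-0.012],-1],[[-0.27,0.671,-0.022],[-0.082,-0.003,-0.012],-1],[[-0.27,0.671,-0.022],[-0.082,-0.003,-0.012],-1]])

```text
time_s: 12.15
eef_pos: [485.9, 362.5, 218.3]
ee_rot: [0.0, -0.165, 0.986, -0.0]
ft_force: [0.0, -0.1, -0.9]
finger_gap: 17.3
gripper_force: 79.0
```

```bash
python3 - <<'E'
from h import *
G=np.load("grasp.npz");chain([(G["p"]+[0,0,70],rot(G["q"])),(G["p"],rot(G["q"]))]);
E
```

```text
[-0.005, -0.0, 0.462] [-0.001, -0.001, 0.001] rows 1.1
[0.001, -0.0, 0.467] [0.0, 0.0, 0.0] rows 1.1
```

Request:
move_arm(deltas=[[[-0.003,0,0.2],[0,0,0],-1],[[-0.003,0,0.4],[0,0,0],-1],[[-0.003,0,0.55],[0,0,0],-1],[[-0.003,0,0.65],[0,0,0],-1],[[-0.003,0,0.65],[0,0,0],-1]])

```text
time_s: 12.78
eef_pos: [485.6, 362.9, 119.3]
ee_rot: [-0.001, -0.166, 0.986, -0.0]
ft_force: [-0.1, -0.0, -1.1]
finger_gap: 16.7
gripper_force: 79.0
```

Request:
move_arm(deltas=[[[0,0,0.05],[0,0,0],-1],[[0,0,0.1],[0,0,0],-1],[[0,0,0.15],[0,0,0],-1],[[0,0,0.2],[0,0,0],-1],[[0,0,0.24],[0,0,0],-1]])

```text
time_s: 13.4
eef_pos: [486.0, 363.7, 83.6]
ee_rot: [-0.0, -0.166, 0.986, -0.0]
ft_force: [-0.5, -0.4, 0.2]
finger_gap: 17.2
gripper_force: 79.1
```

Request:
move_arm(deltas=[[[0,0,0.01],[0,0,0],-1],[[0,0,0.022],[0,0,0],-1],[[0,0,0.022],[0,0,0],-1]])

```text
time_s: 13.78
eef_pos: [486.2, 363.8, 81.1]
ee_rot: [0.0, -0.166, 0.986, 0.0]
ft_force: [0.5, -1.1, -1.2]
finger_gap: 16.8
gripper_force: 79.0
```

Request:
move_arm(deltas=[[[0,0,0.008],[0,0,0],-1],[[0,0,0.015],[0,0,0],-1],[[0,0,0.015],[0,0,0],-1]])

```text
time_s: 14.15
eef_pos: [486.3, 363.9, 79.0]
ee_rot: [0.0, -0.166, 0.986, 0.0]
ft_force: [0.9, -1.2, -0.3]
finger_gap: 17.9
gripper_force: 79.3
```

Request:
move_arm(deltas=[[[0,0,0.008],[0,0,0],-1],[[0,0,0.008],[0,0,0],-1]])

```text
time_s: 14.4
eef_pos: [486.4, 363.9, 79.0]
ee_rot: [0.0, -0.166, 0.986, 0.0]
ft_force: [-1.8, -1.6, 6.0]
finger_gap: 17.1
gripper_force: 80.1
```

Request:
move_arm(deltas=[[[0,0,0],[0,0,0],0.6],[[0,0,0],[0,0,0],0.8],[[0,0,0],[0,0,0],1],[[0,0,0],[0,0,0],1],[[0,0,0],[0,0,0],1]])

```text
time_s: 15.02
eef_pos: [486.1, 363.8, 77.5]
ee_rot: [-0.0, -0.166, 0.986, 0.0]
ft_force: [0.2, -0.6, -0.5]
finger_gap: 85.5
gripper_force: 0.0
```

Request:
move_arm(deltas=[[[0,0,0],[0,0,0],1],[[0,0,0],[0,0,0],1],[[0,0,-0.2],[0,0,0],1],[[0,0,-0.5],[0,0,0],1],[[0,0,-0.8],[0,0,0],1]])

```text
time_s: 15.65
eef_pos: [485.9, 363.6, 198.5]
ee_rot: [-0.0, -0.166, 0.986, -0.0]
ft_force: [1.2, 0.5, 0.3]
finger_gap: 85.5
gripper_force: 0.0
```

Request:
move_arm(deltas=[[[0.4,-0.9,-0.3],[0,0,0],1],[[0.4,-0.9,-0.3],[0,0,0],1],[[0.4,-0.9,-0.3],[0,0,0],1],[[0.4,-0.9,-0.3],[0,0,0],1]])

```text
time_s: 16.15
eef_pos: [474.1, 215.1, 244.2]
ee_rot: [0.002, -0.164, 0.986, 0.0]
ft_force: [0.2, -0.0, -0.9]
finger_gap: 85.5
gripper_force: 0.0
```

```bash
python3 - <<'E'
from h import *
for c in ["scene","top"]:
  f=bot.grab_frame(c);W=cloud(f);np.save(c+".npy",W)
  if c=="scene":cv2.imwrite("pics/e1.png",cv2.resize(f["color"][60:200,240:400],None,fx=4,fy=4))
  for t in ["nut_center","spacer_center","scraper_grip"]:
    for d in bot.outline_of(c,t)[:1]:
        q=W[d["mask"]];q=q[~np.isnan(q[:,0])];print(c,t,round(d["confidence"],2),np.median(q,0).round(),intray(np.median(q,0)))
print(bot.observe()["time_s"])
E
python3 m.py | grep -E "^(112|80|55)"
```

```text
scene nut_center 0.45 [458.  17.   9.] [147.   21.  -56.2]
scene scraper_grip 0.71 [490. 358.  92.] [ 432.  -109.3  105.9]
top nut_center 0.65 [457.  16.  12.] [145.4  21.6 -53.5]
top spacer_center 0.68 [487.  18.  10.] [139.8  -7.2 -56.4]
16.55
112 121 [488.1 362.3 112.8] ((486.2747497558594, 361.29351806640625), (79.8934326171875, 14.99349594116211), 19.95317268371582)
80 520 [490.8 356.4  98.5] ((486.8128967285156, 361.1419677734375), (84.24881744384766, 20.21764373779297), 18.924972534179688)
55 187 [492.9 358.3  59.1] ((489.90606689453125, 362.40521240234375), (95.63172149658203, 43.04606628417969), 18.235870361328125)
112 53 [519.2 375.7 115.3] ((519.6976928710938, 376.235595703125), (12.538666725158691, 18.273399353027344), 22.512714385986328)
80 15 [522.6 368.6  97.3] ((522.7046508789062, 368.72039794921875), (7.568483829498291, 1.210373044013977), 23.09632110595703)
55 36 [532.2 368.4  58.5] ((532.9120483398438, 378.28131103515625), (15.053428649902344, 43.166290283203125), 0.12777534127235413)
```

View pics/e1.png

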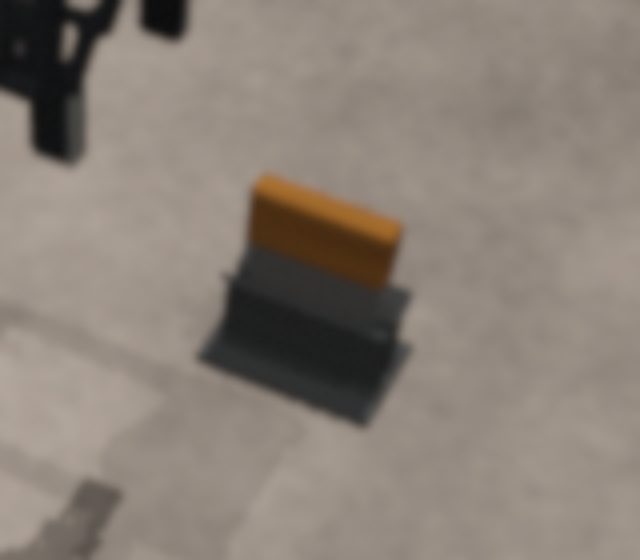

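The scraper stands upright in its rest (handle at crop (325,230)), within about 1–2 mm of its first position. Both parts are in the cup and the arm is clear.

```bash
python3 -c "
from plant import bot
print(bot.close_job())"
```

```text
the job is handed in; nothing more can be done
None
```

The job is handed in at about 17 s of the 51 s allowed: nut and spacer are in the cup, and the scraper stands upright in its rest within about 2 mm of its start, hand clear; the judge's verdict was not shown.

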